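Lubricate the sprung clamp and hold its jaw open at the mark

TASK

Give the slide of the sprung clamp a shot from the lubricant bottle: press the orange pump head right down and let it come fully up again. Then take the jaw's blue tab with the gripper, pull the jaw out against its spring until the yellow pointer stands at the middle of the red marker clip, and finish still holding it there, steady, so that a colleague can lay a part in; do not let go. Leave the watch movement, the loupe and the tin where they are.

Things in the scene. Friction and masses are not known exactly. Their poses are not given: they have to be found in the camera images.
- clamp: The sprung clamp, bolted down: grey base plate 180 mm (x) by 130 mm, 12 mm thick; origin at the plate's centre on the table; x along the slide, into the clamp (away from the robot, give or take its turn), y left, z up. Dark fixed jaw at the +x end, 58 mm tall, its face 20 mm behind the middle of the tab of the shut jaw; front block at the -x end, 46 mm tall; white rule along the right (-y) side.
- tab (a point): Grip point of the blue pull tab standing on the clamp's jaw: an upright post 20 mm along the slide, 12 mm thick across it, its top 90 mm above the table. The point is on its middle, 18 mm below its top and 29 mm above the jaw's flat top (43 mm above the table). x along the slide into the clamp, y left, z up. Pinch it across y, both sides are free; it pulls out along -x.
- pointer (a point): Outer part of the yellow pointer, a blade 3 mm wide that sticks out to the right (-y) of the jaw over the white rule and moves with the jaw; axes as tab. The point is on the blade's middle line, 36 mm above the table, 53 mm to the right (-y) of the tab's middle and level with it along the slide.
- mark (a point): Middle of the top of the red marker clip fixed on the right edge of the rule (8 mm wide along the slide, 18 mm across). Axes as the clamp's: x along the slide into the clamp. The jaw is at the mark when the pointer's x in this frame is 0; it starts 30 to 65 mm on the +x side.
- jaw (a joint): How far the jaw is pulled out from shut, in m: 0 is shut, as at the start, 0.080 the end stop. A spring pulls it back at all times: 4 N when shut plus 0.8 N for each 10 mm (about 8 N at 50 mm). It moves straight along the slide, -x of tab.
- pump_top (a point): Middle of the flat top of the orange pump head, a disc of 34 mm diameter and 14 mm height with a short spout, 112 mm above the table when up. The white bottle below it, with a blue band, is bolted down left of the clamp. Axis z up; x away from the spout.
- pump_head (a joint): How far the pump head is pressed down, in m: 0 up, 0.008 fully down. Sprung: it starts to give at 2 N and needs about 4.5 N to be fully down; it returns up by itself.
- movement_mid (a point): Centre of the red watch movement holder with a brass crown, 40 x 49 x 11 mm, lying loose on the table right of the clamp. To be left alone.
- loupe_mid (a point): Centre of the black loupe, diameter 34 mm, 28 mm high, standing loose on the table right of the clamp. To be left alone.
- tin_mid (a point): Centre of the round white tin with a dark window in its lid, diameter 49 mm, 18 mm high, loose on the table right of the clamp. To be left alone.

How it is judged:
By the outcome, as a careful person would: the job done as asked, in the order asked, and still so for the second after the job is handed in, while the arm keeps its last pose, push and grip.
It also fails if it takes over 48 s, if anything falls off the work surface, if the arm or the gripper's body presses on something with over 40 N, if the wrist force passes 120 N, or if a joint passes its speed limit or range.

ROBOT

A 6-joint arm with a two-finger parallel gripper is mounted at the origin on a cart in front of the work surface, level with it; the furniture and walls round the work are solid. World frame = base frame: x ahead of the robot, y to its left, z up, the work surface at z = 0. Lengths are in m, angles in rad, forces in N, time in s.
With the tool pointing down it reaches from about 0.25 to 0.775 m from the base axis. Payload 4 kg.
Tool frame: the origin (TCP) lies between the finger pads; the fingertips stand arm.nose_length ahead of it and the grasp point (between the pads) lies 5 mm behind it (arm.nose_length is the distance from the TCP to the fingertips, in m); z points along the fingers, y is the line along which they close (so a half turn about z gives the same grasp; the last joint's range is limited). The gripper opens to 94 mm and grips with 3 to 60 N. Pads are 16 mm wide; open, the fingers measure 119 mm over their backs; the gripper's body (75 mm by 177 mm) begins 78 mm behind the grasp point.
Start: joints at [1.221, 0.087, 1.371, -0, 1.684, -0.103], TCP at [0.134, 0.533, 0.22] pointing down, gripper open.
Joint ranges: [-3.1, 3.1], [-0.76, 2.03], [0.27, 2.55], [-1.08, 4.22], [0.17, 2.65], [-2.57, 2.57]. Speed limits (rad/s): [2.79, 2.79, 3.14, 3.14, 3.14, 3.14].

INTERFACE

Orientations are given as a unit quaternion [x, y, z, w].
In Python, from rig import arm gives the robot as it stands.
- The arm moves only by the tool play_rows, never from a script. Its argument "commands" is a list of rows, each an object with "xyz": the shift along the tool's x, y, z in m, a list of three; "delta_rot": the turn, a rotation vector about the tool's x, y, z in rad, a list of three; "claw": the closure, from 0 (fully open) to 1 (shut). A call has exactly 8 rows; each row is the pose to reach, as a shift and turn from the pose commanded when the call began, along the tool's axes at that moment; what a row does not reach only later rows make up. A row lasts 1/12 s, in which the tool goes at most 41.7 mm and 7.16 degrees, less where a joint would pass 70% of its speed; a pose out of reach is approached as far as the arm can. A call with a gripper value outside its range is refused whole. The fingers move at their own pace and stop on an object; the grip force is fixed at half the most. Time passes only in rows, so rows that repeat a pose let the fingers close, or fill a call up. It gives the time, the measured TCP pose, the force, the opening and the grip force at its end, in the units of the state.
- arm.observe(): the state, without advancing time (a new reading comes with each control period).
- arm.camera(name): name is "scene" or "top"; returns a dict with "frame" (384x512x3 uint8, red, green, blue), "z_map" (384x512 float32, m along the optical axis (not along the pixel's ray), 0 where there is no reading), "intrinsics" (3x3 intrinsics, pixels), "xyz" and "rotation" of the camera in the world. Camera axes: x right, y up, looking along -z (the intrinsics and any distortion apply to the point x, -y, -z); pixel columns grow to the right and rows downward; lengths in m; the calibration is good to about 2 mm. A picture is of the moment at which its call begins.
- arm.finish_job(): hands the job in; it is judged then, once.
The state is a dict: "time_s": time; "joints": joint angles; "joint_velocities": joint speeds; "joint_torque": joint torques, N m; "tool_pos": TCP position; "tcp_rot": TCP orientation; "contact_force": force on the tool from outside, world axes, zero at the start; "wrist_torque": the same for the moment, N m; "finger_gap": opening from 0.0 (shut) to 1.0 (fully open); "gripper_force": force on a finger pad.
Only numpy, scipy, OpenCV 4.12 (cv2) and the standard library are available. Lean on these libraries where they do the work, as an engineer would, in place of code of your own. Each camera call takes 0.05 s, during which the arm holds its last target. There are 200 camera calls.

## Working session

There is one attempt and no reset: what is moved stays moved. The work goes in short steps, Python scripts to look and compute and a tool call to move; the robot and the scene stay as the last step left them, time stands still between calls to the robot, and variables do not carry over. Pictures are saved under pics/ and viewed, at most 10 in all, crops included, and the job is handed in when it is done.

Besides the shell and the picture viewer there is one more tool, called after ">>>" as name(argument=value, ...), one argument or row to a line, values as JSON. play_rows: Moves the arm, as the interface text tells. Its arguments: {"type":"object","properties":{"commands":{"type":"array"}},"required":["commands"]}

```bash
mkdir -p pics; cat > h.py <<'E'
import numpy as np, cv2, pickle
from rig import arm
def grab(n):
    c=arm.camera(n); return c
def save(c,f,box=None,s=1):
    im=c['frame'][:,:,::-1]
    if box: im=im[box[1]:box[3],box[0]:box[2]]
    cv2.imwrite('pics/'+f,cv2.resize(im,None,fx=s,fy=s,interpolation=cv2.INTER_CUBIC))
def ray(c,u,v):
    K=np.array(c['intrinsics']);R=np.array(c['rotation'])
    d=np.linalg.inv(K)@[u,v,1.]
    return np.array(c['xyz']),R@np.array([d[0],-d[1],-d[2]])
def plane(c,u,v,z):
    o,d=ray(c,u,v); return o+d*(z-o[2])/d[2]
def depth(c,u,v):
    o,d=ray(c,u,v); return o+d*float(c['z_map'][int(round(v)),int(round(u))])
E
python3 - <<'E'
from h import *
a=grab('scene');b=grab('top')
print(arm.nose_length,arm.observe())
for c in(a,b): print({k:c[k] for k in c if k not in('frame','z_map')})
im=np.vstack([a['frame'],b['frame']])[:,:,::-1]
save(a,'s0.png',s=1.5);save(b,'t0.png',s=1.5)
E
```

```text
0.014 {'time_s': 0.1, 'joints': array([ 1.22089295e+00,  8.78954201e-02,  1.37208443e+00, -3.45803035e-05,
        1.68360949e+00, -1.03031907e-01]), 'joint_velocities': array([-0.00122882, -0.00119051, -0.00304151, -0.00104315,  0.00064783,
       -0.00167116]), 'joint_torque': array([ 1.44445872e-03, -3.41254234e+01, -3.03301549e+01,  7.19201728e-02,
        3.04137392e-02, -8.90265687e-05]), 'tool_pos': array([0.13422321, 0.53289016, 0.21842286]), 'tcp_rot': array([ 1.23124376e-01,  9.92390745e-01, -9.76705127e-04, -2.07420388e-04]), 'contact_force': array([0.34223448, 0.7139393 , 0.07178067]), 'wrist_torque': array([-0.01447345,  0.02853956, -0.02034013]), 'gripper_force': 0.0, 'finger_gap': 1.0040687013055}
{'intrinsics': array([[490.54630838,   0.        , 260.02398479],
       [  0.        , 490.54630838, 196.75474059],
       [  0.        ,   0.        ,   1.        ]]), 'xyz': array([ 0.10136678, -0.41673779,  0.89457929]), 'rotation': array([ 0.28818424, -0.14044827, -0.41898001,  0.84951744])}
{'intrinsics': array([[415.44900183,   0.        , 253.44169977],
       [  0.        , 415.44900183, 187.33391825],
       [  0.        ,   0.        ,   1.        ]]), 'xyz': array([ 0.44656464, -0.05120425,  0.94016701]), 'rotation': array([ 0.07389188, -0.06633333, -0.70258877,  0.70463387])}
```

Rotation is a quaternion; fix the helper, then view.

```bash
sed -i "s/R=np.array(c\['rotation'\])/R=Rotation.from_quat(c['rotation']).as_matrix()/; 1a from scipy.spatial.transform import Rotation" h.py; head -14 h.py | tail -4
```

```text
K=np.array(c['intrinsics']);R=Rotation.from_quat(c['rotation']).as_matrix()
    d=np.linalg.inv(K)@[u,v,1.]
    return np.array(c['xyz']),R@np.array([d[0],-d[1],-d[2]])
def plane(c,u,v,z):
```

View pics/s0.png

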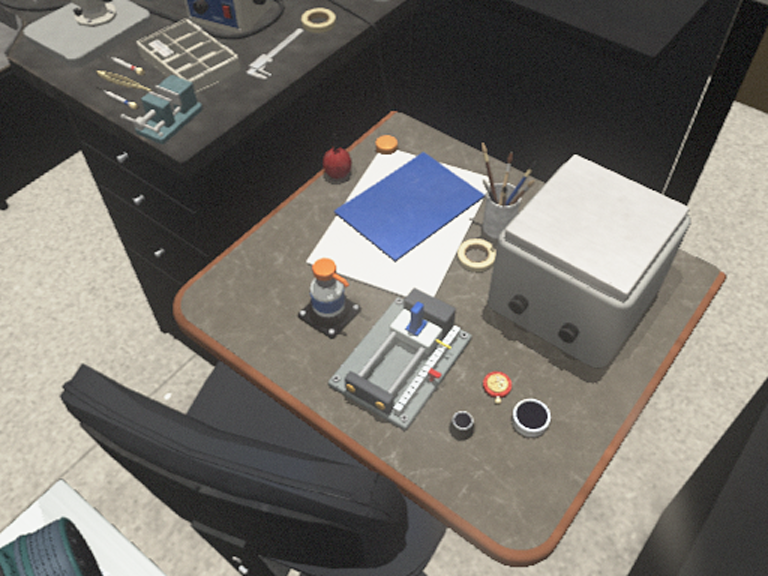

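View pics/t0.png

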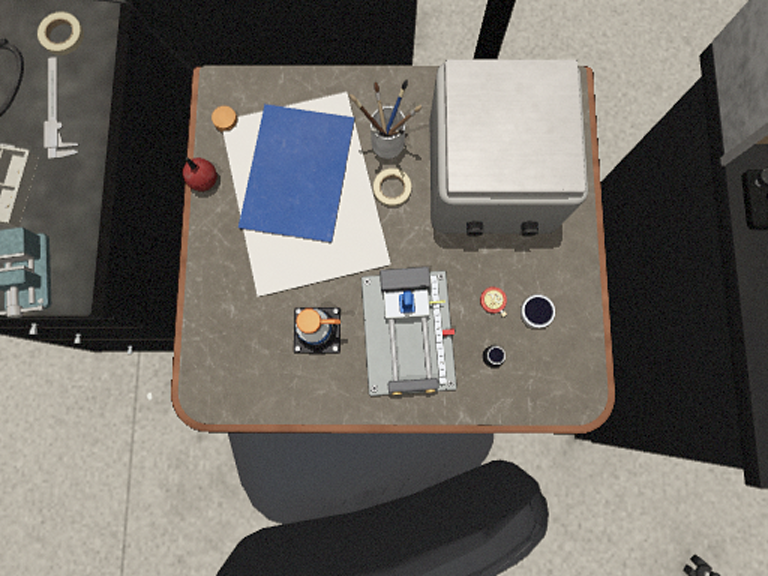

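The scene view shows the orange pump head at about (217,178) full-res, the blue tab at (278,212), the yellow pointer at (296,229) and the red clip at (290,250). In the top view these are at about (206,214), (271,201), (291,202) and (299,222). The oven stands behind the clamp to the right. Next I measure by masks in both views.

```bash
cat >> h.py <<'E'
def mask(c,h0,h1,s0,v0,box):
    hsv=cv2.cvtColor(c['frame'],cv2.COLOR_RGB2HSV)
    m=cv2.inRange(hsv,(h0,s0,v0),(h1,255,255))
    k=np.zeros_like(m);k[box[1]:box[3],box[0]:box[2]]=255
    m&=k
    n,l,st,ce=cv2.connectedComponentsWithStats(m)
    if n<2: return None
    i=1+np.argmax(st[1:,4]); return l==i,st[i],ce[i]
def cloud(c,m):
    v,u=np.nonzero(m); K=np.array(c['intrinsics']);R=Rotation.from_quat(c['rotation']).as_matrix()
    z=c['z_map'][v,u]; ok=z>0;u,v,z=u[ok],v[ok],z[ok]
    P=np.stack([(u-K[0,2])/K[0,0]*z,-(v-K[1,2])/K[1,1]*z,-z],1)
    return P@R.T+np.array(c['xyz'])
def tri(c1,p1,c2,p2):
    o1,d1=ray(c1,*p1);o2,d2=ray(c2,*p2)
    s=np.linalg.lstsq(np.stack([d1,-d2],1),o2-o1,rcond=None)[0]
    a,b=o1+d1*s[0],o2+d2*s[1]; return (a+b)/2,np.linalg.norm(a-b)
E
python3 - <<'E'
from h import *
np.set_printoptions(precision=4,suppress=True)
a=grab('scene');b=grab('top')
B={'scene':dict(pump=(200,165,240,195),tab=(262,195,295,228),ptr=(285,215,310,240),mark=(280,240,300,258)),
'top':dict(pump=(190,198,232,225),tab=(262,188,283,212),ptr=(283,193,300,210),mark=(290,212,308,230))}
H=dict(pump=(5,18,120,120),tab=(100,130,100,40),ptr=(20,35,100,100),mark=(0,8,120,80))
for nm,c in(('scene',a),('top',b)):
  for k in H:
    r=mask(c,*H[k],B[nm][k]); 
    if r is None: print(nm,k,None);continue
    m,st,ce=r
    P=cloud(c,m); zt=np.percentile(P[:,2],95)
    T=P[P[:,2]>zt-.006]
    print(nm,k,st,ce,'med',np.median(P,0),'ztop',zt,'topmean',T.mean(0),'mid',(T.max(0)+T.min(0))/2,len(T))
# contour of the orange pump top, rule line & plate orientation
m,st,ce=mask(b,*H['ptr'],B['top']['ptr'])
P=cloud(b,m);d=np.linalg.svd((P-P.mean(0))[:,:2])[2][0];print('ptr dir',d,np.degrees(np.arctan2(d[1],d[0])))
# plate corner screws / plate region by height
h,w=b['z_map'].shape
P=cloud(b,np.ones((h,w),bool)).reshape(-1,3)
for lo,hi in((.007,.018),(.05,.064)):
  s=(P[:,2]>lo)&(P[:,2]<hi)&(P[:,0]>.26)&(P[:,0]<.55)&(P[:,1]>-.15)&(P[:,1]<.08)
  r=cv2.minAreaRect(P[s][:,:2].astype(np.float32));print(lo,r)
E
```

```text
scene pump [208 172  24  19 197] [217.5838 179.8071] med [0.558  0.0493 0.1111] ztop 0.11368492328631787 topmean [0.5575 0.0512 0.1117] mid [0.558  0.0424 0.1122] 151
scene tab [274 201   8   8  42] [277.6905 204.6667] med [ 0.5944 -0.081   0.0895] ztop 0.09264364438285944 topmean [ 0.5935 -0.0812  0.0899] mid [ 0.5942 -0.0815  0.091 ] 39
scene ptr [291 226  10   7  18] [295.1667 228.8889] med [ 0.5976 -0.124   0.0365] ztop 0.037847283158351765 topmean [ 0.5978 -0.1248  0.0363] mid [ 0.598  -0.1248  0.0371] 16
scene mark [286 246   8   6  27] [289.5926 248.4815] med [ 0.5535 -0.1419  0.0323] ztop 0.034508501391451354 topmean [ 0.5535 -0.1424  0.0324] mid [ 0.5537 -0.1423  0.0324] 27
top pump [197 206  30  16 175] [207.7714 213.5143] med [0.5593 0.0557 0.1116] ztop 0.114071265814265 topmean [0.5595 0.056  0.112 ] mid [0.5595 0.0464 0.1118] 138
top tab [266 193  10  15 128] [270.75   200.6719] med [ 0.5922 -0.0783  0.0641] ztop 0.09136544772056068 topmean [ 0.5944 -0.0793  0.0895] mid [ 0.5945 -0.0794  0.0898] 53
top ptr [287 201   5   1   5] [289. 201.] med [ 0.5979 -0.1195  0.0365] ztop 0.03784228379783785 topmean [ 0.5979 -0.1196  0.0367] mid [ 0.5979 -0.1196  0.0368] 5
top mark [295 219   8   5  29] [298.5517 220.931 ] med [ 0.5543 -0.141   0.033 ] ztop 0.03578270555496199 topmean [ 0.554  -0.1395  0.033 ] mid [ 0.5542 -0.1399  0.033 ] 26
ptr dir [ 0.0182 -0.9998] -88.95593796149137
0.007 ((0.4104762673377991, -0.03529660403728485), (0.278968870639801, 0.22919151186943054), 0.05301567539572716)
0.05 ((0.4071735739707947, -0.03589958697557449), (0.22776812314987183, 0.2834576964378357), 89.49507904052734)
```

```bash
python3 - <<'E'
from h import *
np.set_printoptions(precision=4,suppress=True)
a=grab('scene');b=grab('top')
for c in(a,b):
  P=cloud(c,np.ones((384,512),bool))
  s=(P[:,2]>.008)&(P[:,2]<.03)&(P[:,0]>.41)&(P[:,0]<.66)&(P[:,1]>-.155)&(P[:,1]<.0)
  print('plate',cv2.minAreaRect(P[s][:,:2].astype(np.float32)))
  s=(P[:,2]>.052)&(P[:,2]<.064)&(P[:,0]>.6)&(P[:,0]<.68)&(P[:,1]>-.15)&(P[:,1]<-.01)
  print('fixed jaw',cv2.minAreaRect(P[s][:,:2].astype(np.float32)))
  s=(P[:,2]>.107)&(P[:,2]<.118)&(P[:,0]>.5)&(P[:,0]<.62)&(P[:,1]>0)&(P[:,1]<.12)
  Q=P[s];w=Q[:,1]>Q[:,1].max()-.034
  print('pump',Q.min(0),Q.max(0),cv2.minEnclosingCircle(Q[w][:,:2].astype(np.float32)),Q[w].mean(0))
m1,_,c1=mask(a,0,8,120,80,(280,240,300,258));m2,_,c2=mask(b,0,8,120,80,(290,212,308,230))
print('mark tri',tri(a,c1,b,c2))
# furniture heights near
P=cloud(b,np.ones((384,512),bool));s=(P[:,2]>.12)&(P[:,0]>.2)&(P[:,0]<.85)&(abs(P[:,1])<.4);Q=P[s];print('tall',Q.min(0),Q.max(0))
E
```

```text
plate ((0.5650904774665833, -0.0782155841588974), (0.19995541870594025, 0.14162392914295197), 4.176688194274902)
fixed jaw ((0.6232281923294067, -0.07955461740493774), (0.04308893531560898, 0.07194554060697556), 4.603703022003174)
pump [0.5421 0.0145 0.1071] [0.5768 0.0713 0.115 ] ((0.559678852558136, 0.05362393707036972), 0.0177779458463192) [0.5587 0.0521 0.1116]
plate ((0.5645291805267334, -0.07915043085813522), (0.19598934054374695, 0.13474610447883606), 4.265875816345215)
fixed jaw ((0.6291247010231018, -0.07661902904510498), (0.030718667432665825, 0.07181577384471893), 4.6441969871521)
pump [0.5426 0.0192 0.1071] [0.575  0.0714 0.1166] ((0.5592332482337952, 0.054451655596494675), 0.01708630472421646) [0.5589 0.0544 0.112 ]
mark tri (array([ 0.5551, -0.1408,  0.0287]), np.float64(0.0010729859522527723))
tall [ 0.2433 -0.3181  0.12  ] [0.85   0.4    0.2183]
```

```bash
python3 - <<'E'
from h import *
np.set_printoptions(precision=2,suppress=True,linewidth=200)
H=np.full((20,18),np.nan)
for n in('scene','top'):
  P=cloud(grab(n),np.ones((384,512),bool))
  for i in range(20):
    for j in range(18):
      s=(abs(P[:,0]-(-.1+.05*i))<.025)&(abs(P[:,1]-(.5-.05*j))<.025)
      if s.any(): H[i,j]=np.nanmax([H[i,j],P[s,2].max()])
print('y',.5-.05*np.arange(18))
for i in range(20): print(round(-.1+.05*i,2),H[i])
E
```

```text
y [ 0.5   0.45  0.4   0.35  0.3   0.25  0.2   0.15  0.1   0.05  0.   -0.05 -0.1  -0.15 -0.2  -0.25 -0.3  -0.35]
-0.1 [nan nan nan nan nan nan nan nan nan nan nan nan nan nan nan nan nan nan]
-0.05 [nan nan nan nan nan nan nan nan nan nan nan nan nan nan nan nan nan nan]
0.0 [nan nan nan nan nan nan nan nan nan nan nan nan nan nan nan nan nan nan]
0.05 [-0.64 -0.65 -0.65 -0.65   nan   nan   nan  0.     nan  0.19  0.22  0.21   nan   nan   nan   nan -0.65 -0.64]
0.1 [-0.64 -0.64 -0.64 -0.64 -0.65   nan   nan  0.    0.    0.18  0.21  0.21   nan   nan   nan   nan   nan -0.65]
0.15 [-0.64 -0.64 -0.65 -0.64 -0.64 -0.65 -0.64  0.    0.    0.01  0.01  0.     nan   nan   nan   nan   nan   nan]
0.2 [-0.64 -0.65 -0.64 -0.64 -0.64 -0.64 -0.64  0.19  0.21  0.22  0.22  0.22  0.2    nan   nan   nan   nan   nan]
0.25 [-0.64 -0.64 -0.64 -0.64 -0.64 -0.65 -0.21  0.19  0.21  0.22  0.22  0.22  0.22  0.22  0.21   nan   nan   nan]
0.3 [-0.64 -0.65 -0.64 -0.64 -0.64 -0.65 -0.19 -0.19 -0.02  0.06  0.14  0.21  0.22  0.22  0.21  0.19 -0.65 -0.65]
0.35 [-0.64 -0.64 -0.64 -0.64   nan -0.21 -0.19 -0.19 -0.19 -0.1
[... 369 characters left out ...]
 0.03  0.02  0.01  0.01]
0.55 [0.15 0.19 0.19 0.19  nan 0.01 0.01 0.01 0.07 0.12 0.11 0.04 0.04 0.04 0.03 0.02 0.02 0.01]
0.6 [0.16 0.2  0.2  0.15  nan 0.01 0.01 0.01 0.01 0.11 0.02 0.09 0.09 0.04 0.01 0.02 0.02 0.  ]
0.65 [0.16 0.2  0.2  0.15  nan 0.01 0.01 0.01 0.01 0.01 0.02 0.06 0.06 0.03 0.01 0.01 0.01 0.01]
0.7 [0.18 0.18 0.15 0.15  nan 0.01 0.02 0.02 0.02 0.02 0.01 0.01 0.15 0.17 0.17 0.17 0.17 0.01]
0.75 [0.17 0.18 0.18 0.15  nan 0.03 0.01 0.02 0.02 0.02 0.02 0.02 0.16 0.17 0.18 0.17 0.17 0.01]
0.8 [0.18 0.18 0.17 0.15  nan 0.09 0.05 0.02 0.02 0.02 0.02 0.14 0.15 0.17 0.17 0.17 0.17 0.01]
0.85 [0.22 0.18 0.15 0.15  nan 0.01 0.01 0.02 0.02 0.02 0.15 0.13 0.15 0.17 0.17 0.17 0.17 0.01]
```

>>> play_rows(
  commands=[
    {"xyz": [-0.02,-0.01,-0.01],"delta_rot": [0,0,-0.02],"claw": 1},
    {"xyz": [-0.05,-0.03,-0.02],"delta_rot": [0,0,-0.05],"claw": 1},
    {"xyz": [-0.08,-0.055,-0.02],"delta_rot": [0,0,-0.08],"claw": 1},
    {"xyz": [-0.11,-0.075,-0.02],"delta_rot": [0,0,-0.11],"claw": 1},
    {"xyz": [-0.14,-0.095,-0.02],"delta_rot": [0,0,-0.14],"claw": 1},
    {"xyz": [-0.17,-0.115,-0.02],"delta_rot": [0,0,-0.17],"claw": 1},
    {"xyz": [-0.2,-0.135,-0.02],"delta_rot": [0,0,-0.2],"claw": 1},
    {"xyz": [-0.23,-0.155,-0.02],"delta_rot": [0,0,-0.32],"claw": 1},
  ],
)

```text
time_s: 1.07
tool_pos: [0.3187, 0.3274, 0.2398]
tcp_rot: [-0.033, 0.999, 0.0, 0.0]
contact_force: [1.1, -0.4, -0.8]
finger_gap: 0.473
gripper_force: 0.0
```

```bash
cat > s.py <<'E'
from h import *
import sys
np.set_printoptions(precision=4,suppress=True)
o=arm.observe();R=Rotation.from_quat(o['tcp_rot']).as_matrix()
print(o['time_s'],o['tool_pos'],'F',o['contact_force'],o['gripper_force'],o['finger_gap'],'j',o['joints']);print(R)
if len(sys.argv)>3:
    t=np.array([float(v) for v in sys.argv[1:4]]);print('shift',R.T@(t-o['tool_pos']))
    w=np.radians(94.3); y=np.array([np.cos(w),np.sin(w),0]);z=np.array([0,0,-1.]);T=np.stack([np.cross(y,z),y,z],1)
    print('rot',Rotation.from_matrix(R.T@T).as_rotvec())
E
python3 s.py .559 .054 .18
```

```text
1.0667 [0.3187 0.3274 0.2398] F [ 1.1117 -0.3727 -0.7809] 0.0 0.4728279085892837 j [ 0.6749 -0.1257  1.5402 -0.0002  1.7262 -0.9621]
[[-0.9978 -0.0662  0.0008]
 [-0.0662  0.9978  0.0005]
 [-0.0009  0.0004 -1.    ]]
shift [-0.2217 -0.2888  0.0599]
rot [ 0.0004  0.0009 -0.0088]
```

>>> play_rows(
  commands=[
    {"xyz": [-0.018,-0.022,0],"delta_rot": [0,0,-0.009],"claw": 1},
    {"xyz": [-0.036,-0.045,0],"delta_rot": [0,0,-0.009],"claw": 1},
    {"xyz": [-0.055,-0.07,0],"delta_rot": [0,0,-0.009],"claw": 1},
    {"xyz": [-0.073,-0.095,0],"delta_rot": [0,0,-0.009],"claw": 1},
    {"xyz": [-0.092,-0.12,0.0],"delta_rot": [0,0,-0.009],"claw": 1},
    {"xyz": [-0.111,-0.145,0.0],"delta_rot": [0,0,-0.009],"claw": 1},
    {"xyz": [-0.13,-0.17,0.0],"delta_rot": [0,0,-0.009],"claw": 1},
    {"xyz": [-0.149,-0.194,0.01],"delta_rot": [0,0,-0.009],"claw": 1},
  ],
)

```text
time_s: 1.73
tool_pos: [0.4806, 0.1437, 0.2317]
tcp_rot: [-0.036, 0.999, 0.0, 0.002]
contact_force: [0.9, -0.4, 0.5]
finger_gap: 0.003
gripper_force: 0.0
```

>>> play_rows(
  commands=[
    {"xyz": [-0.018,-0.022,0.005],"delta_rot": [0,0,0],"claw": 1},
    {"xyz": [-0.036,-0.045,0.01],"delta_rot": [0,0,0],"claw": 1},
    {"xyz": [-0.055,-0.07,0.02],"delta_rot": [0,0,0],"claw": 1},
    {"xyz": [-0.073,-0.095,0.03],"delta_rot": [0,0,0],"claw": 1},
    {"xyz": [-0.073,-0.095,0.04],"delta_rot": [0,0,0],"claw": 1},
    {"xyz": [-0.073,-0.095,0.05],"delta_rot": [0,0,0],"claw": 1},
    {"xyz": [-0.073,-0.095,0.05],"delta_rot": [0,0,0],"claw": 1},
    {"xyz": [-0.073,-0.095,0.05],"delta_rot": [0,0,0],"claw": 1},
  ],
)

```text
time_s: 2.4
tool_pos: [0.5574, 0.0564, 0.1789]
tcp_rot: [-0.037, 0.999, 0.0, -0.001]
contact_force: [1.0, 0.1, 0.4]
finger_gap: 0.007
gripper_force: 0.0
```

```bash
python3 s.py .559 .054 .13; python3 - <<'E'
from h import *
a=grab('scene');b=grab('top')
im=np.hstack([cv2.resize(c['frame'][y:y+150,x:x+150],(400,400))[:,:,::-1] for c,x,y in((a,170,100),(b,150,130))]);cv2.imwrite('pics/p1.png',im)
E
```

```text
2.4 [0.5574 0.0564 0.1789] F [1.0246 0.0691 0.4256] 0.0 0.006900485546088269 j [-0.0006  0.1225  1.4125  0.0005  1.6084 -1.6452]
[[-0.9973 -0.0737 -0.0018]
 [-0.0737  0.9973  0.0005]
 [ 0.0017  0.0007 -1.    ]]
shift [-0.0015 -0.0026  0.0488]
rot [ 0.0007 -0.0017 -0.0013]
```

View pics/p1.png

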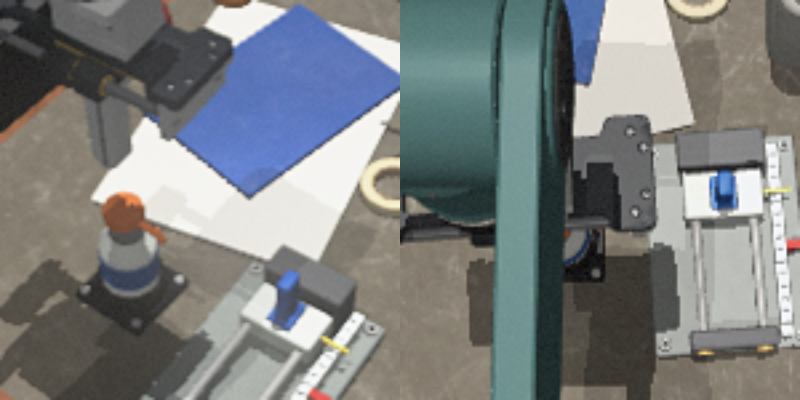

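The left crop shows the closed fingers just above the orange head, so they line up. I'll lower the gripper.

>>> play_rows(
  commands=[
    {"xyz": [-0.001,-0.002,0.01],"delta_rot": [0,-0.002,0],"claw": 1},
    {"xyz": [-0.001,-0.002,0.02],"delta_rot": [0,-0.002,0],"claw": 1},
    {"xyz": [-0.001,-0.002,0.03],"delta_rot": [0,-0.002,0],"claw": 1},
    {"xyz": [-0.001,-0.002,0.04],"delta_rot": [0,-0.002,0],"claw": 1},
    {"xyz": [-0.001,-0.002,0.046],"delta_rot": [0,-0.002,0],"claw": 1},
    {"xyz": [-0.001,-0.002,0.048],"delta_rot": [0,-0.002,0],"claw": 1},
    {"xyz": [-0.001,-0.002,0.049],"delta_rot": [0,-0.002,0],"claw": 1},
    {"xyz": [-0.001,-0.002,0.049],"delta_rot": [0,-0.002,0],"claw": 1},
  ],
)

```text
time_s: 3.17
tool_pos: [0.5596, 0.0535, 0.1303]
tcp_rot: [-0.036, 0.999, 0.0, 0.001]
contact_force: [-0.1, 0.6, 1.4]
finger_gap: 0.004
gripper_force: 0.0
```

>>> play_rows(
  commands=[
    {"xyz": [0,0,0.002],"delta_rot": [0,0,0],"claw": 1},
    {"xyz": [0,0,0.003],"delta_rot": [0,0,0],"claw": 1},
    {"xyz": [0,0,0.004],"delta_rot": [0,0,0],"claw": 1},
    {"xyz": [0,0,0.005],"delta_rot": [0,0,0],"claw": 1},
    {"xyz": [0,0,0.006],"delta_rot": [0,0,0],"claw": 1},
    {"xyz": [0,0,0.007],"delta_rot": [0,0,0],"claw": 1},
    {"xyz": [0,0,0.008],"delta_rot": [0,0,0],"claw": 1},
    {"xyz": [0,0,0.008],"delta_rot": [0,0,0],"claw": 1},
  ],
)

```text
time_s: 3.83
tool_pos: [0.5598, 0.0535, 0.1228]
tcp_rot: [-0.036, 0.999, 0.0, 0.001]
contact_force: [0.2, 0.0, 3.4]
finger_gap: 0.005
gripper_force: 1.5
```

Contact: 3.4 N and the head has started to give. I'll continue in small steps.

>>> play_rows(
  commands=[
    {"xyz": [0,0,0.001],"delta_rot": [0,0,0],"claw": 1},
    {"xyz": [0,0,0.002],"delta_rot": [0,0,0],"claw": 1},
    {"xyz": [0,0,0.003],"delta_rot": [0,0,0],"claw": 1},
    {"xyz": [0,0,0.004],"delta_rot": [0,0,0],"claw": 1},
    {"xyz": [0,0,0.005],"delta_rot": [0,0,0],"claw": 1},
    {"xyz": [0,0,0.006],"delta_rot": [0,0,0],"claw": 1},
    {"xyz": [0,0,0.006],"delta_rot": [0,0,0],"claw": 1},
    {"xyz": [0,0,0.006],"delta_rot": [0,0,0],"claw": 1},
  ],
)

```text
time_s: 4.5
tool_pos: [0.5599, 0.0535, 0.1182]
tcp_rot: [-0.036, 0.999, 0.0, 0.002]
contact_force: [-2.1, 0.6, 8.9]
finger_gap: 0.004
gripper_force: 4.7
```

>>> play_rows(
  commands=[
    {"xyz": [0,0,0.001],"delta_rot": [0,0,0],"claw": 1},
    {"xyz": [0,0,0.002],"delta_rot": [0,0,0],"claw": 1},
    {"xyz": [0,0,0.002],"delta_rot": [0,0,0],"claw": 1},
    {"xyz": [0,0,0.002],"delta_rot": [0,0,0],"claw": 1},
    {"xyz": [0,0,0.002],"delta_rot": [0,0,0],"claw": 1},
    {"xyz": [0,0,0.002],"delta_rot": [0,0,0],"claw": 1},
    {"xyz": [0,0,0.002],"delta_rot": [0,0,0],"claw": 1},
    {"xyz": [0,0,0.002],"delta_rot": [0,0,0],"claw": 1},
  ],
)

```text
time_s: 5.17
tool_pos: [0.5599, 0.0535, 0.1181]
tcp_rot: [-0.036, 0.999, -0.0, 0.002]
contact_force: [-5.2, 0.2, 15.5]
finger_gap: 0.004
gripper_force: 7.8
```

Hard stop reached at 15 N without further travel. I'll lift straight up.

>>> play_rows(
  commands=[
    {"xyz": [0,0,-0.005],"delta_rot": [0,0,0],"claw": 1},
    {"xyz": [0,0,-0.012],"delta_rot": [0,0,0],"claw": 1},
    {"xyz": [0,0,-0.02],"delta_rot": [0,0,0],"claw": 1},
    {"xyz": [0,0,-0.03],"delta_rot": [0,0,0],"claw": 1},
    {"xyz": [0,0,-0.045],"delta_rot": [0,0,0],"claw": 1},
    {"xyz": [0,0,-0.06],"delta_rot": [0,0,0],"claw": 1},
    {"xyz": [0,0,-0.06],"delta_rot": [0,0,0],"claw": 1},
    {"xyz": [0,0,-0.06],"delta_rot": [0,0,0],"claw": 1},
  ],
)

```text
time_s: 5.83
tool_pos: [0.5599, 0.0536, 0.1751]
tcp_rot: [-0.036, 0.999, 0.0, 0.002]
contact_force: [0.5, 0.1, 0.8]
finger_gap: 0.005
gripper_force: 0.0
```

```bash
python3 s.py .594 -.080 .17; python3 - <<'E'
from h import *
a=grab('scene')
m,st,ce=mask(a,5,18,120,120,(195,160,240,200));P=cloud(a,m);print(st,np.percentile(P[:,2],[50,95]))
E
```

```text
5.8333 [0.5599 0.0536 0.1751] F [0.516  0.1141 0.7518] 0.0 0.00455134343870044 j [-0.0056  0.1249  1.4173  0.0003  1.5959 -1.649 ]
[[-0.9974 -0.0726  0.0034]
 [-0.0726  0.9974  0.0003]
 [-0.0034  0.     -1.    ]]
shift [-0.0243 -0.1357  0.0052]
rot [ 0.      0.0034 -0.0024]
[209 172  14  13 120] [0.11203515 0.11420707]
```

Pump head is back at 0.112. Now I'll go above the tab, opening the gripper.

>>> play_rows(
  commands=[
    {"xyz": [-0.004,-0.02,0],"delta_rot": [0,0.003,-0.002],"claw": 0},
    {"xyz": [-0.008,-0.045,0],"delta_rot": [0,0.003,-0.002],"claw": 0},
    {"xyz": [-0.012,-0.07,0],"delta_rot": [0,0.003,-0.002],"claw": 0},
    {"xyz": [-0.017,-0.095,0],"delta_rot": [0,0.003,-0.002],"claw": 0},
    {"xyz": [-0.021,-0.12,0],"delta_rot": [0,0.003,-0.002],"claw": 0},
    {"xyz": [-0.024,-0.136,0.005],"delta_rot": [0,0.003,-0.002],"claw": 0},
    {"xyz": [-0.024,-0.136,0.005],"delta_rot": [0,0.003,-0.002],"claw": 0},
    {"xyz": [-0.024,-0.136,0.005],"delta_rot": [0,0.003,-0.002],"claw": 0},
  ],
)

```text
time_s: 6.55
tool_pos: [0.5924, -0.0804, 0.1675]
tcp_rot: [-0.037, 0.999, 0.001, -0.002]
contact_force: [0.2, -0.0, 0.0]
finger_gap: 0.535
gripper_force: 0.0
```

>>> play_rows(
  commands=[
    {"xyz": [0,0,0.01],"delta_rot": [0,0,0],"claw": 0},
    {"xyz": [0,0,0.025],"delta_rot": [0,0,0],"claw": 0},
    {"xyz": [0,0,0.04],"delta_rot": [0,0,0],"claw": 0},
    {"xyz": [0,0,0.05],"delta_rot": [0,0,0],"claw": 0},
    {"xyz": [0,0,0.05],"delta_rot": [0,0,0],"claw": 0},
    {"xyz": [0,0,0.05],"delta_rot": [0,0,0],"claw": 0},
    {"xyz": [0,0,0.05],"delta_rot": [0,0,0],"claw": 0},
    {"xyz": [0,0,0.05],"delta_rot": [0,0,0],"claw": 0},
  ],
)

```text
time_s: 7.22
tool_pos: [0.5939, -0.0802, 0.1208]
tcp_rot: [-0.038, 0.999, -0.0, 0.001]
contact_force: [0.7, -0.1, -0.2]
finger_gap: 0.998
gripper_force: 0.0
```

```bash
python3 s.py .594 -.080 .069; python3 - <<'E'
from h import *
a=grab('scene');b=grab('top')
im=np.hstack([cv2.resize(c['frame'][y:y+120,x:x+120],(400,400))[:,:,::-1] for c,x,y in((a,220,150),(b,210,140))]);cv2.imwrite('pics/p2.png',im)
E
```

```text
7.2167 [ 0.5939 -0.0802  0.1208] F [ 0.6981 -0.1036 -0.2212] 0.0 0.9980760624066657 j [-0.2287  0.2331  1.4007 -0.0001  1.5064 -1.8745]
[[-0.9972 -0.075   0.0013]
 [-0.075   0.9972 -0.0004]
 [-0.0013 -0.0005 -1.    ]]
shift [-0.      0.0002  0.0518]
rot [-0.0005  0.0013 -0.    ]
```

View pics/p2.png

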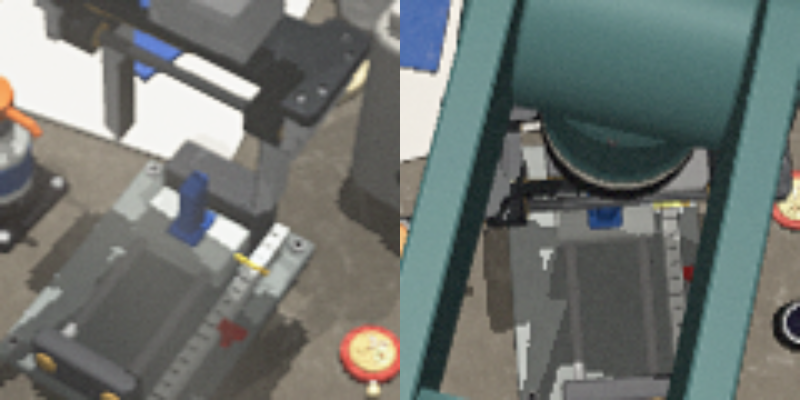

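The open fingers straddle the blue tab (around (195,205) in the left crop), and the yellow pointer and red clip stay visible in the scene view. I'll descend and close.

>>> play_rows(
  commands=[
    {"xyz": [0,0,0.01],"delta_rot": [0,0,0],"claw": 0},
    {"xyz": [0,0,0.02],"delta_rot": [0,0,0],"claw": 0},
    {"xyz": [0,0,0.03],"delta_rot": [0,0,0],"claw": 0},
    {"xyz": [0,0,0.04],"delta_rot": [0,0,0],"claw": 0},
    {"xyz": [0,0,0.048],"delta_rot": [0,0,0],"claw": 0},
    {"xyz": [0,0,0.051],"delta_rot": [0,0,0],"claw": 0},
    {"xyz": [0,0,0.051],"delta_rot": [0,0,0],"claw": 0},
    {"xyz": [0,0,0.051],"delta_rot": [0,0,0],"claw": 0},
  ],
)

```text
time_s: 7.98
tool_pos: [0.5932, -0.0804, 0.0683]
tcp_rot: [-0.037, 0.999, 0.0, -0.001]
contact_force: [-0.2, -0.1, 0.2]
finger_gap: 1.001
gripper_force: 0.0
```

>>> play_rows(
  commands=[
    {"xyz": [0,0,0],"delta_rot": [0,0,0],"claw": 0.4},
    {"xyz": [0,0,0],"delta_rot": [0,0,0],"claw": 0.6},
    {"xyz": [0,0,0],"delta_rot": [0,0,0],"claw": 0.8},
    {"xyz": [0,0,0],"delta_rot": [0,0,0],"claw": 1},
    {"xyz": [0,0,0],"delta_rot": [0,0,0],"claw": 1},
    {"xyz": [0,0,0],"delta_rot": [0,0,0],"claw": 1},
    {"xyz": [0,0,0],"delta_rot": [0,0,0],"claw": 1},
    {"xyz": [0,0,0],"delta_rot": [0,0,0],"claw": 1},
  ],
)

```text
time_s: 8.65
tool_pos: [0.5932, -0.0804, 0.0685]
tcp_rot: [-0.037, 0.999, -0.0, -0.0]
contact_force: [-0.3, -0.4, 0.3]
finger_gap: 0.467
gripper_force: 0.0
```

>>> play_rows(
  commands=[
    {"xyz": [0,0,0],"delta_rot": [0,0,0],"claw": 1},
    {"xyz": [0,0,0],"delta_rot": [0,0,0],"claw": 1},
    {"xyz": [0,0,0],"delta_rot": [0,0,0],"claw": 1},
    {"xyz": [0,0,0],"delta_rot": [0,0,0],"claw": 1},
    {"xyz": [0,0,0],"delta_rot": [0,0,0],"claw": 1},
    {"xyz": [0,0,0],"delta_rot": [0,0,0],"claw": 1},
    {"xyz": [0,0,0],"delta_rot": [0,0,0],"claw": 1},
    {"xyz": [0,0,0],"delta_rot": [0,0,0],"claw": 1},
  ],
)

```text
time_s: 9.32
tool_pos: [0.5932, -0.0808, 0.0685]
tcp_rot: [-0.037, 0.999, -0.0, -0.0]
contact_force: [0.2, -1.5, -0.1]
finger_gap: 0.126
gripper_force: 30.0
```

```bash
cat > m.py <<'E'
from h import *
np.set_printoptions(precision=4,suppress=True)
# pointer/mark: scene camera, rays on planes at their measured heights, averaged over shots
t=np.radians(4.3);ex=np.array([np.cos(t),np.sin(t),0])
pp=[];mm=[]
for n in range(3):
    a=grab('scene')
    p=mask(a,20,35,100,60,(262,212,312,262));k=mask(a,0,8,120,50,(280,240,300,258))
    if p is None or k is None: print('lost',p is None,k is None);continue
    pp.append(plane(a,*p[2],.0365));mm.append(plane(a,*k[2],.0325)); A=(p[1],k[1])
pp=np.mean(pp,0);mm=np.mean(mm,0)
print('ptr',pp,'mark',mm,'along',(pp-mm)@ex,'across',(pp-mm)@[-ex[1],ex[0],0],A)
save(a,'last.png',(240,180,340,280),6)
E
python3 s.py; python3 m.py
```

```text
9.3167 [ 0.5932 -0.0808  0.0685] F [ 0.1863 -1.5481 -0.1383] 29.999861419200897 0.12601228640881976 j [-0.2296  0.2691  1.4643 -0.0009  1.4089 -1.8746]
[[-0.9972 -0.0743 -0.0009]
 [-0.0743  0.9972 -0.0007]
 [ 0.0009 -0.0006 -1.    ]]
ptr [ 0.5971 -0.1259  0.0365] mark [ 0.5519 -0.1429  0.0325] along 0.04630189606889282 across 0.013551239126984386 (array([291, 226,  10,   7,  17], dtype=int32), array([286, 247,   8,   7,  26], dtype=int32))
```

Gripped (12 mm, 30 N). I'll pull 40 mm along tool +x (clamp −x).

>>> play_rows(
  commands=[
    {"xyz": [0.002,0,0],"delta_rot": [0,0,0],"claw": 1},
    {"xyz": [0.005,0,0],"delta_rot": [0,0,0],"claw": 1},
    {"xyz": [0.008,0,0],"delta_rot": [0,0,0],"claw": 1},
    {"xyz": [0.011,0,0],"delta_rot": [0,0,0],"claw": 1},
    {"xyz": [0.014,0,0],"delta_rot": [0,0,0],"claw": 1},
    {"xyz": [0.017,0,0],"delta_rot": [0,0,0],"claw": 1},
    {"xyz": [0.02,0,0],"delta_rot": [0,0,0],"claw": 1},
    {"xyz": [0.02,0,0],"delta_rot": [0,0,0],"claw": 1},
  ],
)

```text
time_s: 10.13
tool_pos: [0.5743, -0.0822, 0.0685]
tcp_rot: [-0.037, 0.999, -0.0, 0.001]
contact_force: [5.3, -2.9, -3.2]
finger_gap: 0.125
gripper_force: 30.0
```

>>> play_rows(
  commands=[
    {"xyz": [0.003,0,0],"delta_rot": [0,0,0],"claw": 1},
    {"xyz": [0.006,0,0],"delta_rot": [0,0,0],"claw": 1},
    {"xyz": [0.009,0,0],"delta_rot": [0,0,0],"claw": 1},
    {"xyz": [0.012,0,0],"delta_rot": [0,0,0],"claw": 1},
    {"xyz": [0.015,0,0],"delta_rot": [0,0,0],"claw": 1},
    {"xyz": [0.018,0,0],"delta_rot": [0,0,0],"claw": 1},
    {"xyz": [0.02,0,0],"delta_rot": [0,0,0],"claw": 1},
    {"xyz": [0.02,0,0],"delta_rot": [0,0,0],"claw": 1},
  ],
)

```text
time_s: 10.8
tool_pos: [0.5549, -0.0836, 0.0685]
tcp_rot: [-0.037, 0.999, -0.0, 0.002]
contact_force: [7.5, -1.7, -4.9]
finger_gap: 0.125
gripper_force: 30.0
```

```bash
python3 s.py; python3 m.py
```

```text
10.8 [ 0.5549 -0.0836  0.0685] F [ 7.4907 -1.7396 -4.9416] 29.998910129070282 0.12523861674294623 j [-0.2508  0.1869  1.5641  0.0002  1.3871 -1.8962]
[[-0.9972 -0.0745  0.0035]
 [-0.0745  0.9972 -0.0007]
 [-0.0034 -0.001  -1.    ]]
ptr [ 0.5588 -0.1281  0.0365] mark [ 0.5515 -0.1421  0.0325] along 0.00830036649094805 across 0.013369166537609372 (array([281, 240,  10,   5,  12], dtype=int32), array([286, 246,   7,   8,  28], dtype=int32))
```

View pics/last.png

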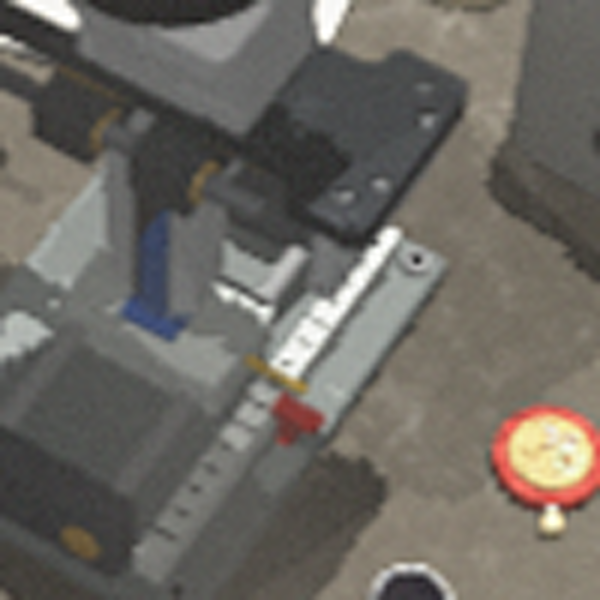

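The jaw is pulled, with the pointer (275,372 in the crop) just short of the red clip. The clip's bright top is around (298,412), and its darker front skirt at (290,435) biases the centroid. I'll average frames and separate the top from the skirt.

```bash
python3 - <<'E'
from h import *
np.set_printoptions(precision=4,suppress=True,linewidth=220)
fr=[];
for i in range(10): a=grab('scene');fr.append(a['frame'].astype(float))
f=np.mean(fr,0);np.save('avg.npy',f);pickle.dump(a,open('a.pkl','wb'))
red=f[:,:,0]-(f[:,:,1]+f[:,:,2])/2
print('red excess rows 236-258, cols 278-298');print(np.arange(278,298))
for v in range(236,258): print(v,red[v,278:298].astype(int))
b=grab('top');c=b['frame'].astype(float);r=c[:,:,0]-(c[:,:,1]+c[:,:,2])/2
print('top')
for v in range(214,228): print(v,r[v,290:308].astype(int))
im=f[232:262,270:305].astype(np.uint8)[:,:,::-1];cv2.imwrite('pics/z1.png',cv2.resize(im,None,fx=18,fy=18,interpolation=cv2.INTER_CUBIC))
E
```

```text
red excess rows 236-258, cols 278-298
[278 279 280 281 282 283 284 285 286 287 288 289 290 291 292 293 294 295 296 297]
236 [ 0  0  0  0  0  1  0 -2 -3 -3  0  0  1  0  0  0  0  1  0 -2]
237 [ 0  0  0  0  0  0  0 -3 -3 -1  0  0  1  1  1  1  1  0 -1 -3]
238 [ 0  0 -1  0  0 -1 -3 -4 -4  0  0  1  0  0  1  1  1  0 -1 -2]
239 [ 0  0  8 29 30  6 -3 -3  0  0  0  0  0  1  0  0 -1 -2 -3 -4]
240 [ 0  0  9 35 45 42 23  2  0  0  1  0  0  1  1  0 -2 -2 -2 -3]
241 [ 0  0  2  7 22 41 44 26 15  3 -1  0  0  1  0 -2 -2 -2 -2 -3]
242 [ 0  0  0 -1  1 11 25 41 35 23  8  2 -2  0 -2 -1 -3 -2 -2 -3]
243 [ 0  0  0  0 -1  0  4 14 27 51 51 42 27 -2 -3 -3 -3 -2 -1 -2]
244 [ 0  0  0  0  0  1  0  0  2 15 38 59 59 16 -4 -3 -2 -1 -2 -2]
245 [ 0  0  0  1  1  0  0 -2 16 41 14 15 24  7 -4 -2 -2 -3 -4 -3]
246 [ 0  0  0  1  1  0 -1  9 44 72 54 26  5 -4 -4 -3 -3 -3 -4 -3]
247 [ 0  0  1  1  1  0  7 32 72 77 75 62 46 19 -1 -5 -3 -2 -2 -2]
248 [ 1  1  2  1  1  0  9 38 66 74 76 77 76 63 45 21  0 -3 -2 -1]
249 [ 1  1  1  1  1  1  1 14 40 58 69 78 78 78 80 61 15 -4 -2  5]
250 [ 2  2  1  1  1  0  0  4 29 48 50 60 73 81 83 55 11 
[... 827 characters left out ...]
19 [-17 -18 -21 -19 -20 -20 -23 -19 -24 -23 -26 -21 -23 -24 -21 -19  -9 -18]
220 [-19 -15 -17 -14 -15 -19 -19 -21 -17 -19 -19 -19 -21 -24 -19 -10 -15 -18]
221 [-15  -6   1  -4  -4  -9 -10 -16 -19 -16 -17 -22 -17 -21 -16 -14 -17 -14]
222 [  3   1   4   3   4   1   0  -5  -5  -7  -9 -12 -18 -16 -10 -11 -16 -10]
223 [  2   2   1   2   3   3   4   4   2  -2   0  -9 -15 -12 -13 -15 -15 -15]
224 [  2   2   3   3   2   1   2   2   3   3   2  -1   1 -10 -13 -16 -11 -14]
225 [  3   0   5   2   0   1   1  -1   0   0   0   0   0  -9 -16 -13 -10 -16]
226 [ -1   0  22   2   2   1   0   1   0   0   1   4   3 -13 -15 -13 -15 -13]
227 [ -5   1  18   2   2   0   0   0  -1   0  -2   2   2 -17 -14 -15 -12 -11]
```

View pics/z1.png

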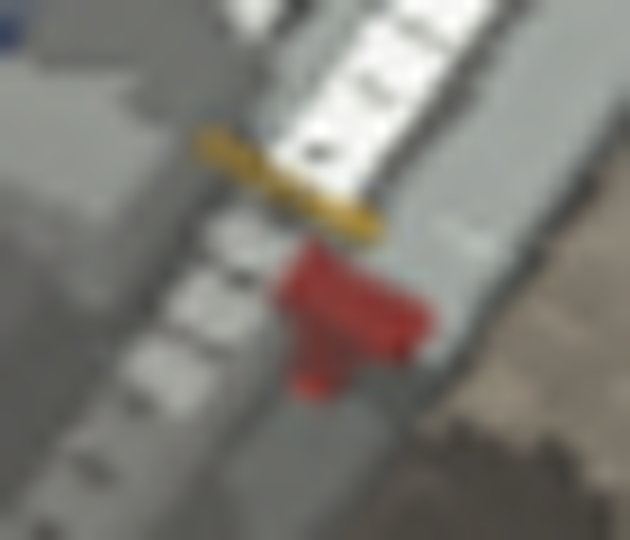

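The crop shows the clip's flat top as the bright bar from (312,242) to (435,312), with the skirt below it. Its back edge is clean, so I take the mark as 4 mm to the −x side of that edge.

```bash
cat > m2.py <<'E'
from h import *
np.set_printoptions(precision=4,suppress=True)
t=np.radians(4.3);ex=np.array([np.cos(t),np.sin(t),0]);ey=np.array([-ex[1],ex[0],0])
a=pickle.load(open('a.pkl','rb'));f=np.load('avg.npy')
D=lambda p:np.round([p@ex*1e3,p@ey*1e3],1)
E=[(289,246.33),(290,246.8),(291,247.43),(292,247.82),(293,248.42)]
print('clip depth z',np.median([depth(a,u,v)[2] for u,v in((288,248),(289,248),(290,249),(291,249))]))
e=[plane(a,u,v,.0325) for u,v in E];print('back edge along/across',[D(p) for p in e]);m=np.mean([p@ex for p in e])-.004
print('mark',m*1e3)
c=np.mean(e,0)-.004*ex
Y=np.minimum(f[:,:,0],f[:,:,1])-f[:,:,2];Y[:236]=0;Y[246:]=0
pt=[]
for u in range(281,291):
    w=np.clip(Y[:,u]-12,0,None); w[:236]=0
    if w.sum()>15: p=plane(a,u,(w*np.arange(384)).sum()/w.sum(),.0365);pt.append(p@ex);print(u,D(p),end=' ')
print('\nptr',np.median(pt)*1e3,'remaining',(np.median(pt)-m)*1e3)
E
python3 m2.py
```

```text
clip depth z 0.0315664670214148
back edge along/across [array([ 545. , -179.8]), array([ 545.1, -182.1]), array([ 545. , -184.6]), array([ 545.3, -186.8]), array([ 545.2, -189.3])]
mark 541.1162737235119
281 [ 547.7 -158.7] 282 [ 548.2 -160.8] 283 [ 547.9 -163.4] 284 [ 548.  -165.7] 285 [ 547.7 -168.4] 286 [ 548.  -170.6] 287 [ 547.6 -173.2] 288 [ 547.8 -175.5] 289 [ 548.1 -177.7] 290 [ 548.7 -179.8] 
ptr 547.9670492496806 remaining 6.850775526168751
```

>>> play_rows(
  commands=[
    {"xyz": [0.001,0,0],"delta_rot": [0,0,0],"claw": 1},
    {"xyz": [0.002,0,0],"delta_rot": [0,0,0],"claw": 1},
    {"xyz": [0.003,0,0],"delta_rot": [0,0,0],"claw": 1},
    {"xyz": [0.004,0,0],"delta_rot": [0,0,0],"claw": 1},
    {"xyz": [0.005,0,0],"delta_rot": [0,0,0],"claw": 1},
    {"xyz": [0.006,0,0],"delta_rot": [0,0,0],"claw": 1},
    {"xyz": [0.0065,0,0],"delta_rot": [0,0,0],"claw": 1},
    {"xyz": [0.0065,0,0],"delta_rot": [0,0,0],"claw": 1},
  ],
)

```text
time_s: 12.17
tool_pos: [0.5488, -0.0841, 0.0685]
tcp_rot: [-0.037, 0.999, -0.0, 0.002]
contact_force: [9.1, -1.4, -4.8]
finger_gap: 0.128
gripper_force: 30.0
```

>>> play_rows(
  commands=[
    {"xyz": [0,0,0],"delta_rot": [0,0,0],"claw": 1},
    {"xyz": [0,0,0],"delta_rot": [0,0,0],"claw": 1},
    {"xyz": [0,0,0],"delta_rot": [0,0,0],"claw": 1},
    {"xyz": [0,0,0],"delta_rot": [0,0,0],"claw": 1},
    {"xyz": [0,0,0],"delta_rot": [0,0,0],"claw": 1},
    {"xyz": [0,0,0],"delta_rot": [0,0,0],"claw": 1},
    {"xyz": [0,0,0],"delta_rot": [0,0,0],"claw": 1},
    {"xyz": [0,0,0],"delta_rot": [0,0,0],"claw": 1},
  ],
)

```text
time_s: 12.83
tool_pos: [0.5488, -0.0841, 0.0685]
tcp_rot: [-0.037, 0.999, -0.0, 0.002]
contact_force: [7.1, -2.3, -5.3]
finger_gap: 0.124
gripper_force: 30.0
```

```bash
python3 - <<'E'
from h import *
fr=[];zs=[]
for i in range(10): a=grab('scene');fr.append(a['frame'].astype(float));zs.append(a['z_map'])
f=np.mean(fr,0);np.save('avg.npy',f);a['z_map']=np.median(zs,0);pickle.dump(a,open('a.pkl','wb'))
im=f[232:262,270:305].astype(np.uint8)[:,:,::-1];cv2.imwrite('pics/z2.png',cv2.resize(im,None,fx=18,fy=18,interpolation=cv2.INTER_CUBIC))
red=f[:,:,0]-(f[:,:,1]+f[:,:,2])/2
for v in range(241,256): print(v,red[v,278:298].astype(int))
E
sed -i 's/Y\[246:\]=0/Y[250:]=0/; s/range(281,291)/range(277,290)/' m2.py; python3 m2.py; python3 s.py
```

```text
241 [ 2 20 27  7 -4 -5 -1  0  1  0  0  0  1  1  0 -2 -3 -3 -2 -3]
242 [ 4 28 46 41 24  3 -1  0  0  0  0  0  1  0 -1 -2 -3 -2 -2 -3]
243 [ 0  6 19 36 44 28 11  1  0  0  0  0  1 -1 -3 -3 -3 -2 -1 -1]
244 [ 0 -1  1  8 23 41 40 23  8  2 -1  0  0 -2 -3 -2 -2 -2 -2 -3]
245 [ 1  0 -2 -1  3 11 25 48 54 42 22  0 -2 -3 -3 -1 -2 -3 -3 -3]
246 [ 0  0  0  0  0  0  1 22 52 57 60 44  6 -5 -3 -2 -3 -3 -2 -2]
247 [ 0  1  1  1  0  0  6 35 70 65 59 58 49 19 -1 -4 -4 -3 -3 -1]
248 [ 1  2  1  1  1  0  8 39 66 73 71 73 76 63 44 19 -1 -3 -2 -2]
249 [ 1  1  1  0  1  0  1 14 39 57 68 77 76 78 79 61 15 -3 -2  5]
250 [ 1  0  1  2  1  0  0  4 28 46 48 59 72 81 81 56 12 -3  3 11]
251 [ 1  1  1  2  1  1  0  3 28 49 44 40 59 78 63 19 -1 -1  7 12]
252 [ 1  1  1  1  2  1  0  9 34 48 44 28  6 10 11 -1 -1  2  9 12]
253 [ 1  1  1  2  1  1  0  6 49 71 39 14 -1 -1 -1 -2  0  8 11 12]
254 [ 2  1  1  1  1  1  0  0 10 20 11 -1 -1  0 -1  0  7 12 11 11]
255 [ 1  2  2  1  1  2  0  0 -1  0  1 -1  0  0  0  6 11 13 11 13]
clip depth z 0.03306494248101555
back edge along/across [array([ 545. , -179.8]), array([ 545.1, -182.1]), array([ 545. , -184.6]), array([ 545.3, -186.8]), array([ 545.2, -189.3])]
mark 541.1162737235119
279 [ 541.3 -157.8] 280 [ 541.8 -159.9] 281 [ 541.7 -162.4] 282 [ 541.8 -164.8] 283 [ 541.5 -167.4] 284 [ 541.4 -169.8] 285 [ 541.3 -172.3] 286 [ 541.3 -174.7] 287 [ 541.7 -176.8] 288 [ 542.1 -179. ] 289 [ 542.7 -181. ] 
ptr 541.7199143449883 remaining 0.6036406214764423
13.3333 [ 0.5488 -0.0841  0.0685] F [ 6.5749 -2.489  -5.4176] 29.998938739299774 0.12570781934867303 j [-0.2544  0.174   1.5791  0.0004  1.3845 -1.8999]
[[-0.9972 -0.0746  0.0039]
 [-0.0746  0.9972 -0.0006]
 [-0.0038 -0.0009 -1.    ]]
```

View pics/z2.png

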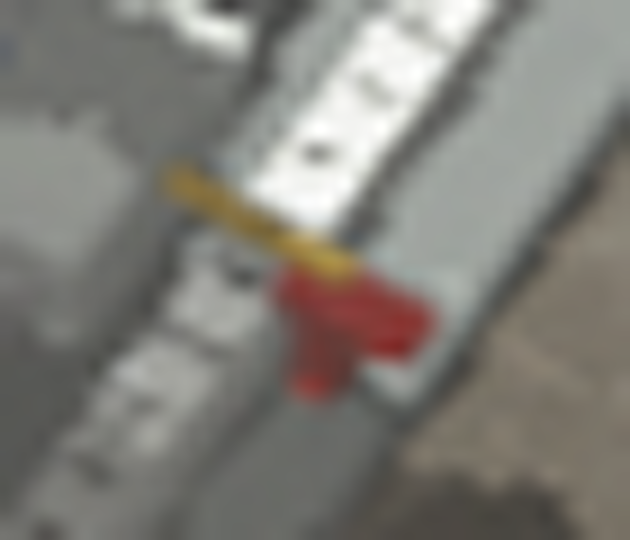

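The pointer now overlaps the clip's back corner in the picture, which is parallax since it stands about 4 mm higher. I'll cross-check with the clip's front edge.

```bash
cat >> m2.py <<'E'
red=f[:,:,0]-(f[:,:,1]+f[:,:,2])/2
for u in range(290,294):
    c=red[246:256,u]; i=np.argmax(c);j=i
    while c[j+1]>38:j+=1
    v=246+j+(c[j]-38)/(c[j]-c[j+1]); print('front',u,round(v,2),D(plane(a,u,v,.0325)))
# end edges (across)
for v in(248,249): 
    c=red[v];i=285
    while c[i]<38:i+=1
    l=i-(c[i]-38)/(c[i]-c[i-1]); j=292
    while c[j+1]>38:j+=1
    r=j+(c[j]-38)/(c[j]-c[j+1]); print('ends',v,D(plane(a,l,v,.0325)),D(plane(a,r,v,.0325)))
g=[depth(a,u,v)[2] for u,v in((281,242),(282,243),(283,244),(284,244))];print('ptr depth z',g)
print('clip depth z',[round(depth(a,u,v)[2],4) for u in(289,290,291,292) for v in(248,249,250)])
E
python3 m2.py | tail -9
```

```text
ptr 541.7199143449883 remaining 0.6036406214764423
front 290 251.41 [ 535.7 -187.8]
front 291 251.59 [ 536.5 -189.7]
front 292 251.49 [ 537.8 -191.3]
front 293 250.5 [ 540.9 -191.8]
ends 248 [ 537. -175.] [ 545.2 -187.5]
ends 249 [ 536.1 -177.9] [ 544.6 -190.9]
ptr depth z [np.float64(0.03777167981294094), np.float64(0.036612623179372195), np.float64(0.03367195122141442), np.float64(0.03754685403393554)]
clip depth z [np.float64(0.033), np.float64(0.0321), np.float64(0.0307), np.float64(0.0337), np.float64(0.0341), np.float64(0.0325), np.float64(0.0336), np.float64(0.0328), np.float64(0.033), np.float64(0.0339), np.float64(0.0337), np.float64(0.0339)]
```

The spans are consistent (8 mm top plus about 1 mm of visible front face). Final nudge of 0.6 mm.

>>> play_rows(
  commands=[
    {"xyz": [0.0006,0,0],"delta_rot": [0,0,0],"claw": 1},
    {"xyz": [0.0006,0,0],"delta_rot": [0,0,0],"claw": 1},
    {"xyz": [0.0006,0,0],"delta_rot": [0,0,0],"claw": 1},
    {"xyz": [0.0006,0,0],"delta_rot": [0,0,0],"claw": 1},
    {"xyz": [0.0006,0,0],"delta_rot": [0,0,0],"claw": 1},
    {"xyz": [0.0006,0,0],"delta_rot": [0,0,0],"claw": 1},
    {"xyz": [0.0006,0,0],"delta_rot": [0,0,0],"claw": 1},
    {"xyz": [0.0006,0,0],"delta_rot": [0,0,0],"claw": 1},
  ],
)

```text
time_s: 14.0
tool_pos: [0.5483, -0.0841, 0.0685]
tcp_rot: [-0.037, 0.999, -0.0, 0.002]
contact_force: [7.7, -2.8, -5.5]
finger_gap: 0.131
gripper_force: 30.0
```

```bash
python3 - <<'E'
from h import *
fr=[]
for i in range(10): a=grab('scene');fr.append(a['frame'].astype(float))
np.save('avg.npy',np.mean(fr,0));pickle.dump(a,open('a.pkl','wb'))
E
python3 m2.py | grep -a remaining; python3 s.py
```

```text
ptr 541.1744830134908 remaining 0.05820928997890551
14.5 [ 0.5483 -0.0841  0.0685] F [ 7.3687 -2.6658 -5.7621] 29.998829662799835 0.1254609094935941 j [-0.2547  0.1728  1.5805  0.0004  1.3842 -1.9002]
[[-0.9972 -0.0745  0.0041]
 [-0.0746  0.9972 -0.0006]
 [-0.004  -0.0009 -1.    ]]
```

```bash
python3 -c "
from rig import arm
print(arm.finish_job())"
```

```text
the job is handed in; nothing more can be done
None
```

I pressed the pump head fully down and it came fully back up. The gripper now holds the jaw steady by its tab, with the pointer within about 0.1 mm of the clip's middle by camera, give or take about 0.5 mm. The job is handed in at about 14.5 s, and the arm never went near the watch movement, loupe or tin.

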